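# Fit a new vent filter to the analyser's rinse tank

### The arm

A 6-joint arm with a two-finger parallel gripper is mounted at the origin on the work surface. World frame = base frame: x ahead of the robot, y to its left, z up, the work surface at z = 0. Lengths are in m, angles in degrees, forces in N, time in s.
With the tool pointing down it reaches from about 0.35 to 0.925 m from the base axis. Payload 6.4 kg.
Tool frame: the origin (TCP) lies on the centre line of the jaws, within the pads' length; the fingertips stand 25 mm ahead of it and the grasp point (between the pads) lies 6 mm ahead of it (manip.tips_ahead is the distance from the TCP to the fingertips, in m); z points along the fingers, y is the direction in which the jaws open and shut (so a half turn about z gives the same grasp; the last joint's range is limited). The gripper opens to 94 mm and grips with 3 to 60 N. Pads are 16 mm wide; open, the fingers measure 119 mm over their backs; the gripper's body (75 mm by 177 mm) begins 78 mm behind the grasp point.
Start: joints at [53.451, 14.043, 89.255, -0, 76.702, -9.975], TCP at [0.291, 0.581, 0.194] pointing down, gripper open.
Joint ranges: [-179.41, 179.41], [-58.25, 129.5], [7.25, 145.43], [-54.29, 234.29], [11.92, 165.04], [-157.13, 157.13]. Speed limits (degrees/s): [147.25, 147.25, 180, 180, 180, 180].

### API

Orientations are given as a 3x3 rotation matrix whose columns are the frame's x, y, z axes.
In Python, from cell import manip gives the robot as it stands. The module is installed in compiled form; this text tells all that it offers.
- The arm moves only by the shell command python3 -m pendant 'ROWS' [FORCE]. ROWS is JSON, a list of rows, each an object of numbers: "tx", "ty", "tz": the shift along the tool's x, y, z in m; "ax", "ay", "az": the turn, a rotation vector about the tool's x, y, z in degrees; "claw": the finger opening in m, from 0 to 0.094. A call has exactly 5 rows; each row shifts and turns the commanded pose from where the row before left it, along the tool's axes as they then stand; what a row does not reach is not made up. A row lasts 1/8 s, in which the tool goes at most 62.5 mm and 10.7 degrees, less where a joint would pass 70% of its speed; a pose out of reach is approached as far as the arm can. A call is refused whole if a number of a shift passes 0.0625 or a number of a turn 10.7, either way. A call with a gripper value outside its range is refused whole. The fingers move at their own pace and stop on an object; FORCE is the grip in N (left out, the last holds). Time passes only in rows, so rows that do not move let the fingers close, or fill a call up. It gives the time, the measured TCP pose, the force and the opening at its end, in the units of the state.
- manip.get_state(): the state, without advancing time (a new reading comes with each control period).
- manip.camera(name): name is "scene" or "top"; returns a dict with "image" (420x560x3 uint8, blue, green, red), "depth" (420x560 float32, m along the optical axis (not along the pixel's ray), 0 where there is no reading), "mtx" (3x3 intrinsics, pixels), "distortion" ([k1, k2, p1, p2, k3] as OpenCV has them; the pictures are not rectified), "rvec" (rotation vector, rad) and "tvec" (3), from world to camera coordinates, as OpenCV has them. Camera axes: x right, y down, z forward; pixel columns grow to the right and rows downward; lengths in m; the calibration is good to about 2 mm. A picture is of the moment at which its call begins.
- manip.close_job(): hands the job in, once; it reports no verdict.
Trained networks look in a picture, given as the dict that the camera call returned (one of the last four; its "shot" number tells which), for a name from the list of things; names that differ only in an ending like _2 or _b are one class to them, and where a whole thing is asked for, a point or a joint stands for the part that bears it (a point fixed in the world has none). Each returns a list of dicts, best first, with "score" (0 to 1); they miss things now and then, are a little off and sometimes report something else, mostly with a low value. They report only what shows in the picture. A call takes as long as a camera call. They do not tell look-alikes from the thing itself.
- manip.regions_of(picture, target): "mask" (420x560 bool, what is visible of it) and "box" ([left, top, right, bottom] in pixels, round what is visible of it).
- manip.mark_of(picture, target): "at" ([column, row] in pixels: a listed point, or the origin of a listed thing).
The state is a dict: "t": time; "joint_pos": joint angles; "qd": joint speeds; "joint_efforts": joint torques, N m; "tcp_pos": TCP position; "tcp_rot": TCP orientation; "wrist_force": force on the tool from outside, world axes, zero at the start; "moment": the same for the moment, N m; "gripper_width": opening from 0.0 (shut) to 1.0 (fully open).
Only numpy, scipy, OpenCV 4.12 (cv2) and the standard library are available. Lean on these libraries where they do the work, as an engineer would, in place of code of your own. Each camera call takes 0.05 s, during which the arm holds its last target. There are 200 camera calls.

### The job

Fit the new white-and-blue vent filter to the rinse tank: push its stem steadily, without ramming, into the push-to-lock coupling until it latches and is fully home, then give it a firm but brief upward tug (about 10 N) to prove that it is locked, and let go. Only then open the vent valve, swinging its red lever a full quarter turn until it lies in line with the manifold. Leave the used brown filter and everything else on the bench alone.

Things in the scene. Friction and masses are not known exactly. Their poses are not given: they have to be found in the camera images.
- filter_mid (a point): New vent filter, loose, 50 to 85 g, upright in one of the stand's two holes: white ribbed capsule, 38 mm diameter, 50 mm tall, with blue bands, a blue stem below and a blue boss (18 mm wide, 6 mm tall) on top. This point is the capsule's centre, on the axis, z up: the capsule spans 25 mm either way of it. Round: its yaw does not matter. The brown one in the other hole is the used filter.
- filter_tip (a point): Tip of the new filter's stem, on the axis, 69 mm below filter_mid, z up. Stem, from the tip up: cone growing from 6 to 14 mm diameter over 7 mm, land of 14 mm diameter 13 mm long, groove of 7 mm diameter 7 mm long, then 14 mm diameter up to the capsule's flat underside, 44 mm above the tip.
- stand: White stand, fixed, block 70 x 160 x 50 mm (its x, y, z), origin at the centre of its underside. Two upright through holes, 19 mm wide, 45 mm either side of its centre along its own y; the filters' stems hang in them and the capsules rest on its top, 50 mm above the bench. The new filter may stand in either hole.
- used_filter: Used vent filter, brown, same shape and size as the new one, upright in the stand's other hole; origin at the tip of its stem. Leave it.
- tank: Rinse tank, fixed, pale box 180 x 260 x 110 mm (its x, y, z), origin at the centre of its underside, front to -x. On top a grey manifold, 42 x 176 x 24 mm (top 134 mm above the bench), lies along the tank's y, 20 mm to the front of the middle; on it stand the coupling (tank y -55 mm) and the vent valve with red lever (tank y +55 mm). Blue filler cap, 18 mm tall, on top at tank x +55, y +90 mm.
- coupling_mouth (a point): Centre of the open mouth of the white push-to-lock coupling, on its upright axis at the top rim, 186 mm above the bench; z up, x and y as the tank's. Bore 15.2 mm. A solid stop ends the stroke somewhere between 26 and 40 mm below the mouth, depending on the insert and seals fitted inside: it cannot be seen or measured from outside, only felt, as a steep rise of force.
- coupling: The coupling, round, 28 to 33 mm outer diameter, 52 mm tall, fixed; origin at the centre of its foot, axes as the tank's. Riding past its latch takes about 3 to 6 N of push; the load drops at the click, 1.5 mm before the stop. Once latched the filter has 1.5 to 2 mm of upward play and then holds; a tug over 16 N would harm the latch. It cracks if pressed harder than 30 N.
- latch (a joint): Travel of the coupling's sprung steel latch plate, m: 0 at rest and again when snapped into the stem's groove, about 0.002 while the stem's land holds it aside. The plate is inside the coupling, out of sight.
- valve_lever (a joint): Angle of the red vent-valve lever, rad: 0 to 0.15 at the start (shut, crosswise, pointing to the tank's front, -x), pi/2 fully open at its end stop (in line with the manifold, pointing along the tank's +y, away from the coupling). It turns clockwise seen from above about valve_axis and stays where it is left; friction about 0.1 N m.
- valve_axis (a point): Point on the upright turning axis of the red lever, at the lever's mid height, 152.5 mm above the bench; x and y as the tank's.
- lever_end (a point): Point on the red lever, 62 mm out from its axis at its mid height, 152.5 mm above the bench. The lever's red grip is 16 mm wide, 10 mm tall and runs from 22 to 72 mm out from the axis; below it are 13 mm of free room above the manifold's level and 37 mm above the tank's top.
- tube_rack: Blue rack of capped blood tubes, 70 x 200 mm, 94 mm tall, loose, origin under its centre. Leave it.
- scanner: Pale grey hand-held barcode scanner, about 160 x 62 x 40 mm, lying, loose. Leave it.
- reagent: White reagent bottle with blue cap, 68 mm diameter, 135 mm tall, loose. Leave it.
- marker: Black marker, 15 mm diameter, 130 mm long, lying, loose. Leave it.
- beaker: Clear plastic beaker, 70 mm wide, 90 mm tall, loose. Leave it.
Not all that is in view belongs to the job. Leave any green look-alike of the part that bears filter_mid alone.

How it is judged (in metres and radians):
On the way, in this order (a step that is already met when the one before it is completed fails the run):
1. the new filter is pressed fully home in the coupling: past the latch plate, which has snapped into its groove, and on to the stop (z of filter_tip in the frame of coupling_mouth below -0.0233 m and value of joint latch below 0.0008 m and horizontal distance between filter_tip and coupling_mouth below 0.004 m and contact force between filter and latch below 1 N and contact force between filter and coupling above 2 N), for 0.05 s.
2. the latched filter is tugged upwards against the latch plate with more than 5 N (z of filter_tip in the frame of coupling_mouth below -0.0233 m and value of joint latch below 0.0008 m and contact force between filter and latch above 5 N), for 0.1 s.
3. the filter is let go while it stays locked (z of filter_tip in the frame of coupling_mouth below -0.0233 m and value of joint latch below 0.0008 m and contact force between the fingers and filter below 0.1 N), for 0.1 s.
4. the vent valve's lever is swung fully open (value of joint valve_lever above 1.45 rad), for 0.1 s.
At the end, for the whole second after the job is handed in: The new filter stands let go, at rest and upright (7 deg) in the coupling, tip within 4 mm of its axis and over 23.3 mm below the mouth, the latch plate within 0.8 mm of rest in its groove; the valve lever is at 1.45 rad or more; bystanders not moved (z of filter_tip in the frame of coupling_mouth below -0.0233 m and value of joint latch below 0.0008 m and horizontal distance between filter_tip and coupling_mouth below 0.004 m and angle between filter_tip's own z axis and vertical below 0.12 rad and value of joint valve_lever above 1.45 rad and linear speed of filter below 0.02 m/s); the robot touches nothing.
It fails at once if the filter is rammed on the coupling's stop with more than 30 N, or loads the coupling with more than 40 N in all on the way in (contact force between filter and coupling above 40 N or (z of filter_tip in the frame of coupling_mouth below -0.0233 m and value of joint latch below 0.0008 m and contact force between filter and coupling above 30 N)).
It fails at once if the latched filter is tugged with more than 16 N (z of filter_tip in the frame of coupling_mouth below -0.0233 m and value of joint latch below 0.0008 m and contact force between filter and latch above 16 N).
It fails at once if the used filter is lifted or knocked (moved more than 15 mm) (distance of used_filter from where it was at the start of the episode above 0.015 m).
It fails at once if another loose thing on the bench is moved more than 20 mm (distance of any of tube_rack, scanner, reagent, marker, beaker from where it was at the start of the episode above 0.02 m).
It also fails if it takes over 64 s, if anything falls off the work surface, if the arm or the gripper's body presses on something with over 40 N, if the wrist force passes 120 N, or if a joint passes its speed limit or range.

## Working session

There is one attempt and no reset: what is moved stays moved. The work goes in short steps, Python scripts to look and compute and a shell command to move; the robot and the scene stay as the last step left them, time stands still between calls to the robot, and variables do not carry over. Pictures are saved under pics/ and viewed, about 8 in all and at most 12, crops included, and the job is handed in when it is done.

```bash
mkdir -p pics; cat > h.py <<'E'
import numpy as np, cv2
from cell import manip
def ray(p,uv):
    R=cv2.Rodrigues(np.array(p["rvec"],float))[0]; t=np.array(p["tvec"],float).ravel()
    n=cv2.undistortPoints(np.array([[uv]],float),np.array(p["mtx"],float),np.array(p["distortion"],float))[0,0]
    return -R.T@t, R.T@np.array([n[0],n[1],1.])
def atz(p,uv,z):
    o,d=ray(p,uv); return o+d*(z-o[2])/d[2]
def atdepth(p,uv):
    o,d=ray(p,uv); c,r=np.round(uv).astype(int); w=p["depth"][max(r-2,0):r+3,max(c-2,0):c+3]; w=w[w>0]
    return o+d*np.median(w) if w.size else None
def proj(p,X):
    return cv2.projectPoints(np.array(X,float).reshape(-1,1,3),np.array(p["rvec"],float),np.array(p["tvec"],float),np.array(p["mtx"],float),np.array(p["distortion"],float))[0][:,0]
E
cat > a.py <<'E'
from h import *
np.set_printoptions(precision=4,suppress=True)
Z=dict(filter_mid=.075,filter_tip=.006,stand=0,used_filter=.006,tank=0,coupling_mouth=.186,coupling=.134,valve_axis=.1525,lever_end=.1525)
for c in("scene","top"):
    p=manip.camera(c); cv2.imwrite(f"pics/{c}0.png",p["image"])
    print(c,"cam",ray(p,(280,210))[0])
    for n,z in Z.items():
        for m in manip.mark_of(p,n)[:3]: print(n,round(m["score"],2),np.round(m["at"],1),atz(p,m["at"],z))
s=manip.get_state(); print(s["tcp_pos"],s["tcp_rot"],s["wrist_force"])
E
python3 a.py
```

```text
scene cam [ 0.9868 -0.7416  0.7939]
filter_mid 0.89 [210.  246.7] [ 0.4281 -0.2085  0.075 ]
filter_mid 0.88 [186.4 265.6] [ 0.4212 -0.2936  0.075 ]
filter_mid 0.54 [218.7 277. ] [ 0.5167 -0.2806  0.075 ]
filter_tip 0.89 [222.2 295.4] [ 0.519  -0.2805  0.006 ]
filter_tip 0.81 [188.2 278. ] [ 0.4028 -0.2822  0.006 ]
filter_tip 0.73 [186.6 317.5] [ 0.4866 -0.3788  0.006 ]
stand 0.7 [238.3 286.9] [ 0.5344 -0.2325 -0.    ]
stand 0.52 [318.1 158.5] [0.4135 0.4713 0.    ]
stand 0.37 [356.3 170.2] [0.5801 0.4677 0.    ]
used_filter 0.79 [250.2 276.8] [ 0.5446 -0.1913  0.006 ]
tank 0.69 [311.8 223.8] [0.5816 0.0976 0.    ]
coupling_mouth 0.67 [299.3 184.1] [0.5663 0.035  0.186 ]
coupling 0.61 [279.6 335.1] [ 0.7521 -0.3731  0.134 ]
coupling 0.49 [295.3 198.6] [0.5566 0.0308 0.134 ]
valve_axis 0.91 [316.  174.4] [0.5614 0.15   0.1525]
valve_axis 0.52 [302.  183.3] [0.5479 0.0855 0.1525]
lever_end 0.65 [300.5 166.7] [0.4987 0.1646 0.1525]
top cam [ 0.3031 -0.0057  1.5636]
filter_mid 0.57 [371.4 212.1] [ 0.482  -0.3807  0.075 ]
filter_mid 0.56 [324.9 228.6] [ 0.4278 -0.2142  0.075 ]
filter_mid 0.55 [339.4 200.8] [ 0.525  -0.2697  0.075 ]
stand 0.75 [328.3 200.3] [ 0.5391 -0.2418  0.    ]
used_filter 0.64 [253.7 188.2] [0.5905 0.0342 0.006 ]
used_filter 0.57 [314.8 200.3] [ 0.5395 -0.1909  0.006 ]
tank 0.79 [242.  189.1] [0.5893 0.078  0.    ]
coupling_mouth 0.41 [252.3 185.6] [0.5661 0.034  0.186 ]
coupling 0.72 [342.3 158.3] [ 0.6637 -0.2759  0.134 ]
coupling 0.39 [253.5 186.9] [0.5714 0.0315 0.134 ]
valve_axis 0.68 [220.9 189.5] [0.5618 0.1407 0.1525]
lever_end 0.58 [221.5 206.1] [0.5054 0.1394 0.1525]
lever_end 0.42 [221.1 188.6] [0.5649 0.14   0.1525]
[0.2908 0.5813 0.1941] [[-0.8943  0.4474 -0.    ]
 [ 0.4474  0.8943 -0.    ]
 [ 0.     -0.     -1.    ]] [-0.2983  0.2498  0.1688]
```

```bash
python3 -c "
import cv2
a=cv2.imread('pics/scene0.png');b=cv2.imread('pics/top0.png')
cv2.imwrite('pics/s1.png',cv2.resize(a[120:380,140:420],None,fx=2.8,fy=2.3,interpolation=3)); cv2.imwrite('pics/t1.png',cv2.resize(b[130:270,190:400],None,fx=3.8,fy=3.8,interpolation=3))"
```

```text
(no output)
```

View pics/s1.png

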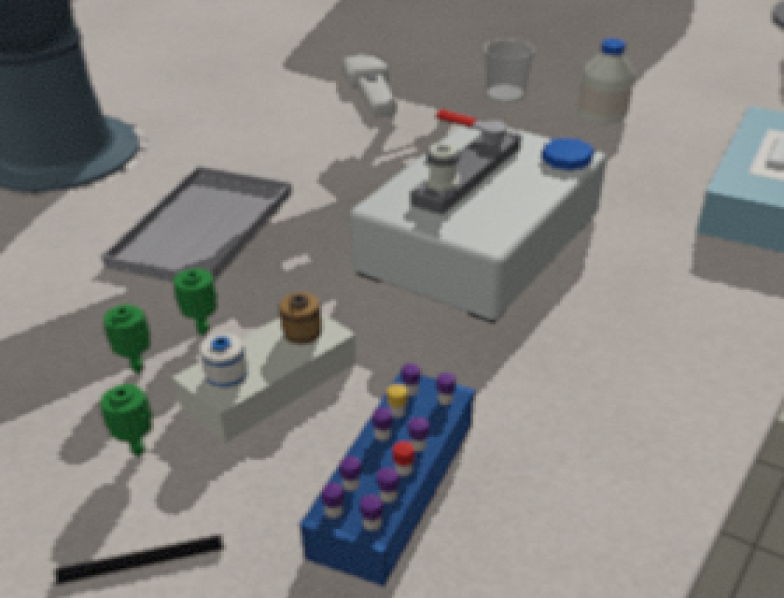

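View pics/t1.png

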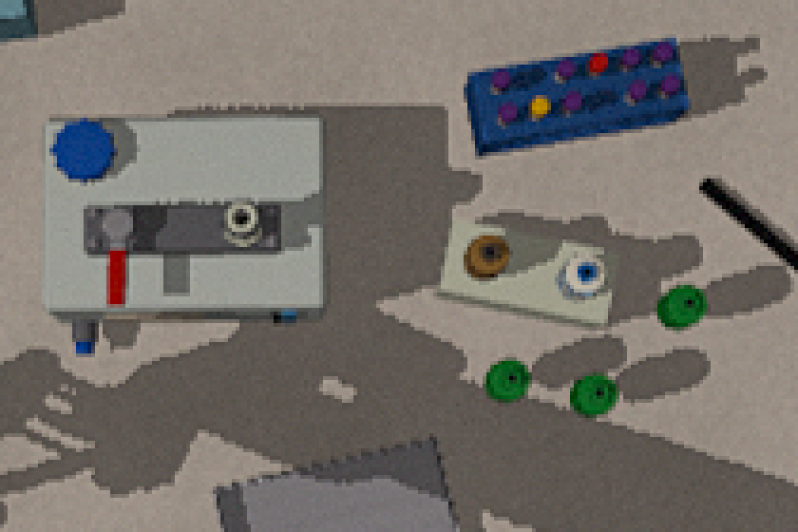

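The white-and-blue candidate stands at scene px (219,275) and top px (343,202), in the stand. The used brown filter is at scene px (248,257). The green look-alikes are at scene px (210,247), (186,266) and (185,300), loose on the bench. Only the first fits the description. I'll refine its position and the coupling's.

```bash
cat > b.py <<'E'
from h import *
np.set_printoptions(precision=4,suppress=True)
G={"filter":(.517,-.281,.075),"coup":(.566,.034,.18)}
for c in("scene","top"):
    p=manip.camera(c)
    for n,g in(("filter_mid",G["filter"]),("used_filter",(.545,-.191,.075)),("coupling",G["coup"]),("valve_lever",(.51,.142,.1525))):
        u=proj(p,g)[0]
        rs=[r for r in manip.regions_of(p,n) if r["mask"][int(u[1])-2:int(u[1])+3,int(u[0])-2:int(u[0])+3].any()]
        for r in rs[:1]:
            m=r["mask"]; v,w=np.nonzero(m&(p["depth"]>0))
            X=np.array([(lambda o,d:o+d*p["depth"][a,b])(*ray(p,(b,a))) for a,b in zip(v,w)])
            zt=np.percentile(X[:,2],97); T=X[X[:,2]>zt-.012]
            print(c,n,round(r["score"],2),np.round(r["box"],1),"n",len(X),"ztop",zt,"top mean",T.mean(0),"lo",X.min(0),"hi",X.max(0), "box@z",atz(p,(np.array(r["box"][:2])+r["box"][2:])/2,g[2]))
im=p["image"]; cv2.imwrite("pics/t2.png",cv2.resize(im[180:230,310:360],None,fx=10,fy=10,interpolation=0))
q=manip.camera("scene"); a=cv2.resize(q["image"][240:300,190:260],None,fx=8,fy=8,interpolation=2); cv2.imwrite("pics/s2.png",a)
E
python3 b.py
```

```text
scene filter_mid 0.9 [208.9 262.  230.3 290.2] n 361 ztop 0.10676845741818719 top mean [ 0.5218 -0.2821  0.1008] lo [ 0.4316 -0.2999 -0.0025] hi [ 0.5394 -0.1896  0.1091] box@z [ 0.5167 -0.2772  0.075 ]
scene used_filter 0.77 [241.2 246.9 254.  268. ] n 286 ztop 0.10588463913134372 top mean [ 0.5425 -0.195   0.1004] lo [ 0.474 -0.214  0.001] hi [ 0.5602 -0.0928  0.1086] box@z [ 0.5391 -0.1886  0.075 ]
scene coupling 0.51 [290.1 183.  304.4 202.3] n 227 ztop 0.1859090484026016 top mean [0.5656 0.0272 0.1813] lo [0.418  0.0128 0.0009] hi [0.5819 0.276  0.1876] box@z [0.5776 0.0035 0.18  ]
top filter_mid 0.7 [337.6 196.1 347.2 208.8] n 97 ztop 0.1079504519537342 top mean [ 0.5162 -0.2794  0.1015] lo [ 0.4995 -0.2957  0.0663] hi [ 0.5339 -0.2609  0.1119] box@z [ 0.5189 -0.28    0.075 ]
top coupling 0.42 [246.6 181.6 258.1 197. ] n 99 ztop 0.18843543367711024 top mean [0.5607 0.0304 0.1827] lo [0.5451 0.0154 0.1035] hi [0.5907 0.0469 0.1906] box@z [0.5549 0.0343 0.18  ]
```

View pics/s2.png

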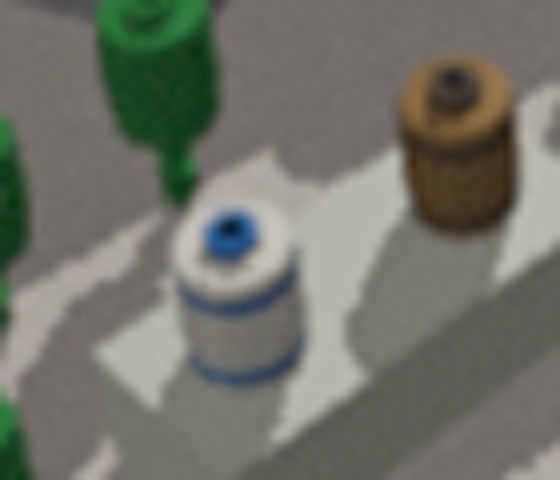

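The crop confirms the white capsule with blue bands and a blue boss, standing in the stand's robot-right hole at about (0.517, -0.280). Setting out: raise and turn so the jaws open along world x.

```bash
python3 -m pendant '[{"tz":-0.03,"az":10.6,"claw":0.062},{"tz":-0.03,"az":10.6},{"tz":-0.03,"az":10.6},{"tz":-0.016,"az":10.6},{"az":10.6}]' 40; python3 -m pendant '[{"az":10.4},{"tx":-0.06,"ty":0.015},{"tx":-0.06,"ty":0.015},{"tx":-0.06,"ty":0.015},{"tx":-0.06,"ty":0.015}]'
```

```text
invalid input
invalid input
```

```bash
python3 -m pendant '[{"tx":0,"ty":0,"tz":-0.03,"ax":0,"ay":0,"az":10.6,"claw":0.062},{"tx":0,"ty":0,"tz":-0.03,"ax":0,"ay":0,"az":10.6,"claw":0.062},{"tx":0,"ty":0,"tz":-0.03,"ax":0,"ay":0,"az":10.6,"claw":0.062},{"tx":0,"ty":0,"tz":-0.016,"ax":0,"ay":0,"az":10.6,"claw":0.062},{"tx":0,"ty":0,"tz":0,"ax":0,"ay":0,"az":10.6,"claw":0.062}]' 40
```

```text
t: 2.17
tcp_pos: [0.2913, 0.582, 0.3025]
tcp_rot: [[-0.175, 0.985, 0.002], [0.985, 0.175, 0.003], [0.003, 0.003, -1.0]]
wrist_force: [-0.2, 0.8, -0.1]
gripper_width: 0.66
```

```bash
python3 -m pendant '[{"tx":0,"ty":0,"tz":0,"ax":0,"ay":0,"az":10.2,"claw":0.062},{"tx":-0.058,"ty":0.016,"tz":0,"ax":0,"ay":0,"az":0,"claw":0.062},{"tx":-0.058,"ty":0.016,"tz":0,"ax":0,"ay":0,"az":0,"claw":0.062},{"tx":-0.058,"ty":0.016,"tz":0,"ax":0,"ay":0,"az":0,"claw":0.062},{"tx":-0.058,"ty":0.016,"tz":0,"ax":0,"ay":0,"az":0,"claw":0.062}]'
for i in 1 2; do python3 -m pendant '[{"tx":-0.058,"ty":0.015,"tz":0,"ax":0,"ay":0,"az":0,"claw":0.062},{"tx":-0.058,"ty":0.015,"tz":0,"ax":0,"ay":0,"az":0,"claw":0.062},{"tx":-0.058,"ty":0.015,"tz":0,"ax":0,"ay":0,"az":0,"claw":0.062},{"tx":-0.058,"ty":0.015,"tz":0,"ax":0,"ay":0,"az":0,"claw":0.062},{"tx":-0.058,"ty":0.015,"tz":0,"ax":0,"ay":0,"az":0,"claw":0.062}]'; done
```

```text
t: 2.8
tcp_pos: [0.3559, 0.3478, 0.3003]
tcp_rot: [[-0.004, 1.0, 0.001], [1.0, 0.004, 0.0], [0.0, 0.001, -1.0]]
wrist_force: [0.9, -0.9, 1.2]
gripper_width: 0.657
t: 3.42
tcp_pos: [0.432, 0.058, 0.3005]
tcp_rot: [[-0.004, 1.0, 0.001], [1.0, 0.004, -0.0], [-0.0, 0.001, -1.0]]
wrist_force: [0.6, -0.3, -0.7]
gripper_width: 0.66
t: 4.05
tcp_pos: [0.5082, -0.2319, 0.3004]
tcp_rot: [[-0.004, 1.0, 0.001], [1.0, 0.004, -0.0], [-0.0, 0.001, -1.0]]
wrist_force: [0.7, 0.3, 0.2]
gripper_width: 0.661
```

```bash
python3 -m pendant '[{"tx":-0.048,"ty":0.009,"tz":0,"ax":0,"ay":0,"az":0,"claw":0.062},{"tx":0,"ty":0,"tz":0.06,"ax":0,"ay":0,"az":0,"claw":0.062},{"tx":0,"ty":0,"tz":0.06,"ax":0,"ay":0,"az":0,"claw":0.062},{"tx":0,"ty":0,"tz":0.02,"ax":0,"ay":0,"az":0,"claw":0.062},{"tx":0,"ty":0,"tz":0,"ax":0,"ay":0,"az":0,"claw":0.062}]'
python3 - <<'E'
from h import *
p=manip.camera("scene"); t=manip.get_state()["tcp_pos"]; im=p["image"].copy()
print(proj(p,[t,np.add(t,[0,0,-.025])]))
cv2.imwrite("pics/s3.png",cv2.resize(im[210:310,170:280],None,fx=6,fy=6,interpolation=2))
E
```

```text
t: 4.68
tcp_pos: [0.517, -0.2775, 0.1599]
tcp_rot: [[-0.004, 1.0, -0.001], [1.0, 0.004, 0.001], [0.001, -0.001, -1.0]]
wrist_force: [-0.3, 0.0, -0.3]
gripper_width: 0.658
[[215.90998491 251.4943393 ]
 [217.05476888 259.00620866]]
```

View pics/s3.png

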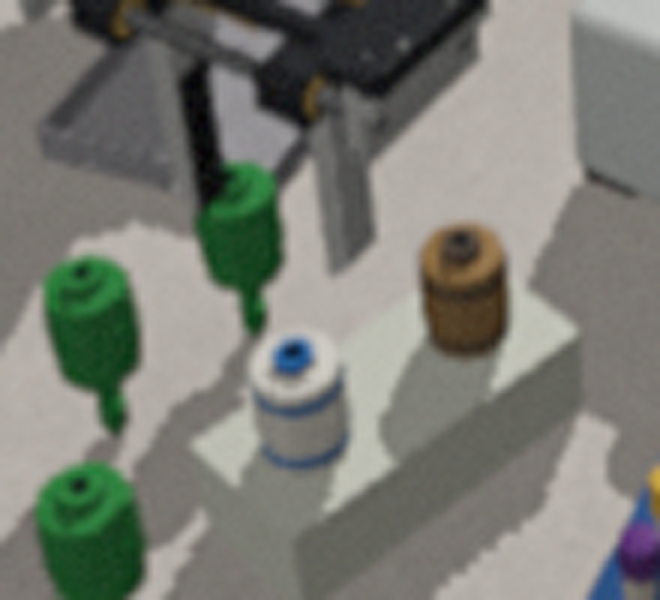

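```bash
python3 - <<'E'
from h import *
np.set_printoptions(precision=4,suppress=True)
print(manip.tips_ahead)
p=manip.camera("scene")
for u in [(225,252),(227,253),(226,248),(225,240),(203,243),(203,235),(219,269)]: print(u,atdepth(p,u))
t=manip.get_state()["tcp_pos"]; print(t, proj(p,[[t[0]+s*.037,t[1],t[2]-.025] for s in(1,-1)]))
p=manip.camera("top"); print(proj(p,[t]))
E
```

```text
0.025
(225, 252) [ 0.5543 -0.2863  0.1857]
(227, 253) [ 0.5593 -0.2856  0.1845]
(226, 248) [ 0.559  -0.2864  0.2006]
(225, 240) [ 0.5586 -0.2858  0.2242]
(203, 243) [ 0.4864 -0.2843  0.1786]
(203, 235) [ 0.4881 -0.2815  0.2025]
(219, 269) [ 0.5209 -0.2797  0.1052]
[ 0.5186 -0.2788  0.1631] [[229.3817 264.8108]
 [205.1694 253.1668]]
[[346.7174 198.6217]]
```

```bash
python3 - <<'E'
from h import *
np.set_printoptions(precision=3,suppress=True)
p=manip.camera("scene"); o=None
for c in (203,206,225,228): print(c,[(r,*np.round(atdepth(p,(c,r)),3)) for r in range(240,270,3)])
for i in range(3):
    s=manip.get_state(); print(s["t"],s["tcp_pos"],s["joint_pos"]); manip.camera("top")
cv2.imwrite("pics/s4.png",cv2.resize(p["image"][200:290,180:270],None,fx=6,fy=6,interpolation=2))
E
```

```text
203 [(240, np.float64(0.488), np.float64(-0.284), np.float64(0.189)), (243, np.float64(0.487), np.float64(-0.285), np.float64(0.18)), (246, np.float64(0.421), np.float64(-0.226), np.float64(0.088)), (249, np.float64(0.416), np.float64(-0.224), np.float64(0.073)), (252, np.float64(0.414), np.float64(-0.223), np.float64(0.06)), (255, np.float64(0.377), np.float64(-0.193), np.float64(0.003)), (258, np.float64(0.384), np.float64(-0.201), np.float64(0.001)), (261, np.float64(0.39), np.float64(-0.208), np.float64(-0.001)), (264, np.float64(0.398), np.float64(-0.218), np.float64(-0.0)), (267, np.float64(0.406), np.float64(-0.226), np.float64(-0.0))]
206 [(240, np.float64(0.488), np.float64(-0.275), np.float64(0.181)), (243, np.float64(0.427), np.float64(-0.219), np.float64(0.097)), (246, np.float64(0.429), np.float64(-0.223), np.float64(0.09)), (249, np.float64(0.429), np.float64(-0.225), np.float64(0.081)), (252, np.float64(0.428), np.float64(-0.226), np.float64(0.069)), (255, np.float64(0.425), np.float64(-0.225), np.float64(0.056)), (258, np.float64(0.393), np.float64(-0.198), np.float64
[... 1053 characters left out ...]
64(0.205)), (249, np.float64(0.562), np.float64(-0.283), np.float64(0.196)), (252, np.float64(0.562), np.float64(-0.284), np.float64(0.188)), (255, np.float64(0.44), np.float64(-0.155), np.float64(0.004)), (258, np.float64(0.444), np.float64(-0.161), np.float64(-0.001)), (261, np.float64(0.452), np.float64(-0.172), np.float64(0.0)), (264, np.float64(0.46), np.float64(-0.181), np.float64(0.001)), (267, np.float64(0.499), np.float64(-0.224), np.float64(0.049))]
4.875 [ 0.519 -0.279  0.163] [-39.281   7.443 100.159  -0.001  72.097 -39.525]
4.925 [ 0.519 -0.279  0.163] [-39.284   7.453 100.185   0.001  72.09  -39.525]
4.975 [ 0.518 -0.279  0.162] [-39.286   7.469 100.222  -0.001  72.087 -39.523]
```

View pics/s4.png

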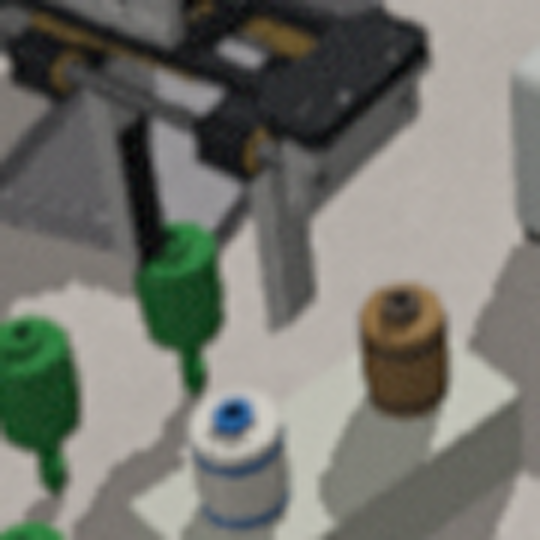

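The view shows the jaws centred over the filter (boss at crop (235,412)). The fingertips (crop (285,325) and (150,250)) measure z≈0.18 by depth, but the TCP reading says they should be at 0.137. I'll go down 50 mm, which is safe either way, and measure again.

```bash
python3 -m pendant '[{"tx":0,"ty":0,"tz":0.025,"ax":0,"ay":0,"az":0,"claw":0.062},{"tx":0,"ty":0,"tz":0.025,"ax":0,"ay":0,"az":0,"claw":0.062},{"tx":0,"ty":0,"tz":0,"ax":0,"ay":0,"az":0,"claw":0.062},{"tx":0,"ty":0,"tz":0,"ax":0,"ay":0,"az":0,"claw":0.062},{"tx":0,"ty":0,"tz":0,"ax":0,"ay":0,"az":0,"claw":0.062}]'
cat > tip.py <<'E'
from h import *
import sys
np.set_printoptions(precision=4,suppress=True)
p=manip.camera("scene"); s=manip.get_state(); t=s["tcp_pos"]
vv,uu=np.mgrid[0:420,0:560]; uv=np.stack([uu,vv],-1).reshape(-1,1,2).astype(float)
n=cv2.undistortPoints(uv,np.array(p["mtx"],float),np.array(p["distortion"],float))[:,0]
R=cv2.Rodrigues(np.array(p["rvec"],float))[0]; d=p["depth"].reshape(-1)
X=(np.c_[n,np.ones(len(n))]*d[:,None]-np.array(p["tvec"],float).ravel())@R
h=float(sys.argv[1]) if len(sys.argv)>1 else .045
for nm,(a,b) in dict(plus=(.028,.055),minus=(-.055,-.028)).items():
    k=(d>0)&(X[:,0]>t[0]+a)&(X[:,0]<t[0]+b)&(abs(X[:,1]-t[1])<.014)&(X[:,2]>.06)&(X[:,2]<t[2]+.1)
    if k.sum(): print(nm,k.sum(),"zmin",np.sort(X[k,2])[:5],"mean xy",X[k,:2].mean(0))
print(s["t"],t,s["wrist_force"],s["gripper_width"])
E
python3 tip.py
```

```text
t: 5.65
tcp_pos: [0.518, -0.2784, 0.1118]
tcp_rot: [[-0.004, 1.0, 0.002], [1.0, 0.004, -0.002], [-0.002, 0.002, -1.0]]
wrist_force: [1.1, -0.3, 0.2]
gripper_width: 0.66
plus 173 zmin [0.1266 0.1292 0.1294 0.1319 0.1321] mean xy [ 0.5596 -0.2831]
minus 223 zmin [0.1232 0.1234 0.1234 0.1236 0.1239] mean xy [ 0.4853 -0.2819]
5.7 [ 0.5179 -0.2783  0.1116] [-0.0418  0.8465  0.1004] 0.6571696396187731
```

The tips follow at a constant 13 mm above the reported TCP height, so the height reading or tool length is off by about 38 mm. I'll use the camera for height and go down 50 mm (tips ≈0.074), then recheck.

```bash
python3 -m pendant '[{"tx":-0.001,"ty":0,"tz":0.02,"ax":0,"ay":0,"az":0,"claw":0.062},{"tx":0,"ty":0,"tz":0.02,"ax":0,"ay":0,"az":0,"claw":0.062},{"tx":0,"ty":0,"tz":0.01,"ax":0,"ay":0,"az":0,"claw":0.062},{"tx":0,"ty":0,"tz":0,"ax":0,"ay":0,"az":0,"claw":0.062},{"tx":0,"ty":0,"tz":0,"ax":0,"ay":0,"az":0,"claw":0.062}]'
python3 tip.py; python3 - <<'E'
from h import *
p=manip.camera("scene"); cv2.imwrite("pics/s5.png",cv2.resize(p["image"][220:300,180:260],None,fx=7,fy=7,interpolation=2))
E
```

```text
t: 6.32
tcp_pos: [0.5175, -0.279, 0.0605]
tcp_rot: [[-0.004, 1.0, 0.001], [1.0, 0.004, -0.0], [-0.0, 0.001, -1.0]]
wrist_force: [-0.4, -0.2, 0.0]
gripper_width: 0.661
plus 147 zmin [0.0705 0.0745 0.0764 0.0799 0.0803] mean xy [ 0.5589 -0.2836]
minus 196 zmin [0.07   0.0716 0.0731 0.0742 0.0744] mean xy [ 0.4849 -0.2827]
6.375 [ 0.5176 -0.2791  0.0608] [-0.0923  0.0232  0.0601] 0.6604912163333873
```

View pics/s5.png

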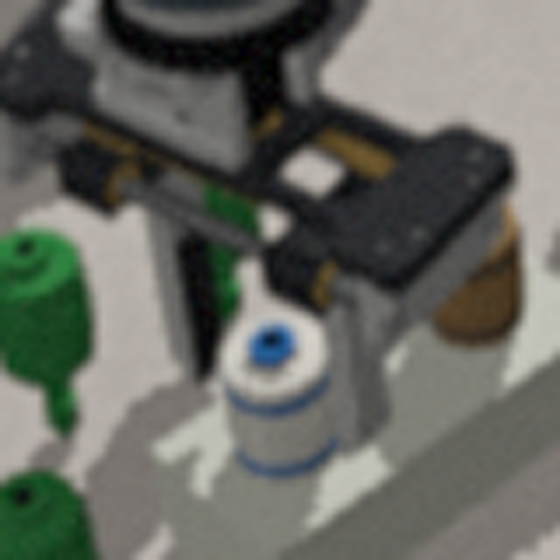

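Jaws straddle the white capsule (crop (280,390)) with clearance from the brown one. Down 10 mm more and grip.

```bash
python3 -m pendant '[{"tx":-0.001,"ty":0,"tz":0.01,"ax":0,"ay":0,"az":0,"claw":0.062},{"tx":0,"ty":0,"tz":0,"ax":0,"ay":0,"az":0,"claw":0.03},{"tx":0,"ty":0,"tz":0,"ax":0,"ay":0,"az":0,"claw":0.03},{"tx":0,"ty":0,"tz":0,"ax":0,"ay":0,"az":0,"claw":0.03},{"tx":0,"ty":0,"tz":0,"ax":0,"ay":0,"az":0,"claw":0.03}]' 40; python3 tip.py
```

```text
t: 7.05
tcp_pos: [0.5173, -0.2799, 0.0503]
tcp_rot: [[-0.004, 1.0, 0.0], [1.0, 0.004, -0.0], [-0.0, 0.0, -1.0]]
wrist_force: [0.9, -0.4, -0.5]
gripper_width: 0.399
plus 114 zmin [0.0711 0.0712 0.0721 0.0721 0.0731] mean xy [ 0.5488 -0.2818]
minus 10 zmin [0.0743 0.0767 0.0913 0.0936 0.1082] mean xy [ 0.4882 -0.2883]
7.1 [ 0.5173 -0.2799  0.0503] [ 0.832   0.6168 -0.6134] 0.4008049630947649
```

```bash
python3 -m pendant '[{"tx":0,"ty":0,"tz":-0.03,"ax":0,"ay":0,"az":0,"claw":0.03},{"tx":0,"ty":0,"tz":-0.045,"ax":0,"ay":0,"az":0,"claw":0.03},{"tx":0,"ty":0,"tz":-0.05,"ax":0,"ay":0,"az":0,"claw":0.03},{"tx":0,"ty":0,"tz":-0.05,"ax":0,"ay":0,"az":0,"claw":0.03},{"tx":0,"ty":0,"tz":-0.04,"ax":0,"ay":0,"az":0,"claw":0.03}]'; python3 -m pendant '[{"tx":0.04,"ty":0.006,"tz":0,"ax":0,"ay":0,"az":0,"claw":0.03},{"tx":0.05,"ty":0.008,"tz":0,"ax":0,"ay":0,"az":0,"claw":0.03},{"tx":0.05,"ty":0.008,"tz":0,"ax":0,"ay":0,"az":0,"claw":0.03},{"tx":0.05,"ty":0.008,"tz":0,"ax":0,"ay":0,"az":0,"claw":0.03},{"tx":0.04,"ty":0.008,"tz":0,"ax":0,"ay":0,"az":0,"claw":0.03}]'
```

```text
t: 7.72
tcp_pos: [0.5173, -0.2799, 0.2676]
tcp_rot: [[-0.004, 1.0, 0.001], [1.0, 0.004, -0.001], [-0.001, 0.001, -1.0]]
wrist_force: [-0.3, -0.9, -1.3]
gripper_width: 0.402
t: 8.35
tcp_pos: [0.5541, -0.0477, 0.2651]
tcp_rot: [[-0.005, 1.0, -0.0], [1.0, 0.005, 0.0], [0.0, -0.0, -1.0]]
wrist_force: [0.8, -0.5, -0.3]
gripper_width: 0.399
```

```bash
python3 -m pendant '[{"tx":0.04,"ty":0.006,"tz":0,"ax":0,"ay":0,"az":0,"claw":0.03},{"tx":0.03,"ty":0.006,"tz":0,"ax":0,"ay":0,"az":0,"claw":0.03},{"tx":0.012,"ty":0,"tz":0.01,"ax":0,"ay":0,"az":0,"claw":0.03},{"tx":0,"ty":0,"tz":0.01,"ax":0,"ay":0,"az":0,"claw":0.03},{"tx":0,"ty":0,"tz":0,"ax":0,"ay":0,"az":0,"claw":0.03}]'
cat > c.py <<'E'
from h import *
np.set_printoptions(precision=4,suppress=True)
p=manip.camera("scene"); s=manip.get_state(); t=s["tcp_pos"]; print(t,s["wrist_force"])
zt=t[2]-.0443
for n,z in(("filter_tip",zt),("filter_mid",zt+.069),("coupling_mouth",.186),("coupling",.134)):
    for m in manip.mark_of(p,n)[:3]: print(n,round(m["score"],2),np.round(m["at"],1),atz(p,m["at"],z))
print("exp tip px",proj(p,[[t[0],t[1],zt],[.566,.0345,.186],[.566,.0345,.134]]))
cv2.imwrite("pics/s6.png",cv2.resize(p["image"][140:215,260:340],None,fx=8,fy=8,interpolation=2))
E
python3 c.py
```

```text
t: 8.98
tcp_pos: [0.565, 0.0316, 0.2433]
tcp_rot: [[-0.003, 1.0, -0.003], [1.0, 0.003, 0.0], [0.0, -0.003, -1.0]]
wrist_force: [0.1, -0.1, -1.0]
gripper_width: 0.401
[0.5654 0.0314 0.2442] [-0.1229 -1.1597  0.2798]
filter_tip 0.77 [300.6 180.2] [0.5696 0.0358 0.1999]
filter_tip 0.75 [212. 264.] [ 0.5631 -0.3397  0.1999]
filter_tip 0.72 [187.2 319.8] [ 0.6141 -0.4712  0.1999]
filter_mid 0.71 [209.  245.1] [ 0.5741 -0.3498  0.2689]
filter_mid 0.67 [298.7 159.7] [0.566  0.0285 0.2689]
filter_mid 0.6 [185.  299.6] [ 0.6262 -0.4744  0.2689]
coupling_mouth 0.76 [299.9 180.8] [0.5596 0.0503 0.186 ]
coupling 0.67 [296.1 198.7] [0.5589 0.0315 0.134 ]
coupling 0.25 [297.4 175. ] [0.5003 0.1426 0.134 ]
exp tip px [[298.5268 180.5258]
 [299.138  184.1505]
 [298.7532 198.932 ]]
```

View pics/s6.png

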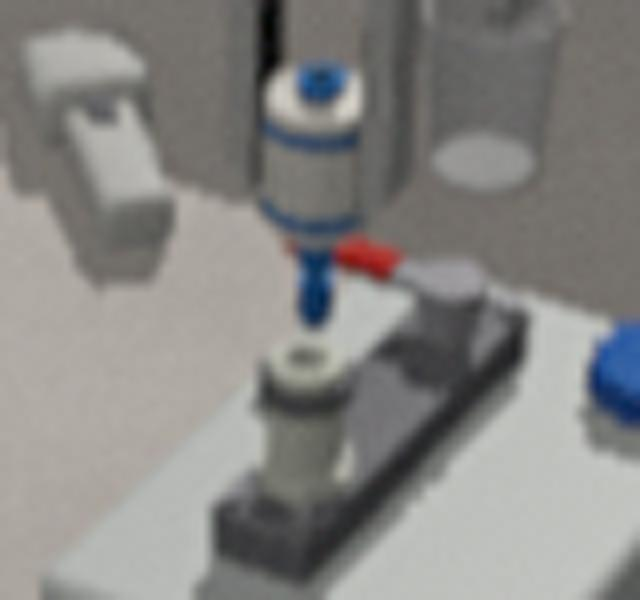

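The view shows the tip at crop (314,327), just above and slightly right of the mouth at (304,355). I'll refine both with sub-pixel centroids.

```bash
python3 - <<'E'
from h import *
np.set_printoptions(precision=4,suppress=True)
p=manip.camera("scene"); s=manip.get_state(); t=s["tcp_pos"]; zt=t[2]-.0443
q=manip.camera("top")
im=p["image"].astype(int)
sub=im[168:184,290:308]; blue=(sub[...,0]-sub[...,2]>40)
for r in range(blue.shape[0]):
    c=np.nonzero(blue[r])[0]
    if len(c): print(168+r, 290+c.mean(), len(c), "axis px at row; exp tip/groove:",)
print("proj axis tip..capsule",proj(p,[[t[0],t[1],zt+h] for h in(0,.007,.02,.027,.044)]))
g=im.mean(2); print("scene mouth\n",g[180:189,290:307].astype(int))
print("top cached"); a=cv2.imread("pics/top0.png").mean(2).astype(int); print(a[180:194,246:260])
th=np.linspace(0,2*np.pi,60)
for nm,P in(("scene",p),("top",q)):
    print(nm,"mouth proj for (.566,.0345)",proj(P,[[.566,.0345,.186]]), "hole extents",proj(P,[[.566+.0076*np.cos(a),.0345+.0076*np.sin(a),.186] for a in th]).min(0),proj(P,[[.566+.0076*np.cos(a),.0345+.0076*np.sin(a),.186] for a in th]).max(0))
E
```

```text
171 299.0 3 axis px at row; exp tip/groove:
172 299.5 4 axis px at row; exp tip/groove:
173 299.5 4 axis px at row; exp tip/groove:
174 299.5 4 axis px at row; exp tip/groove:
175 299.5 4 axis px at row; exp tip/groove:
176 299.5 4 axis px at row; exp tip/groove:
177 299.0 3 axis px at row; exp tip/groove:
178 299.0 3 axis px at row; exp tip/groove:
179 299.0 1 axis px at row; exp tip/groove:
proj axis tip..capsule [[298.8537 180.1068]
 [298.9068 178.013 ]
 [299.0066 174.0798]
 [299.061  171.9375]
 [299.1951 166.6616]]
scene mouth
 [[165 168 167 165 165 167 166 162 145 115 116 164 185 187 185 186 186]
 [166 168 168 168 168 169 170 174 174 166 161 181 187 185 187 188 187]
 [164 165 168 167 171 175 172 167 173 175 181 187 189 186 189 188 172]
 [164 165 166 169 177 177 153 136 140 151 166 184 186 185 185 171 136]
 [166 167 157 161 176 165 123 103 108 119 143 177 186 178 171 143 103]
 [170 165 136 134 165 163 134 120 121 128 150 178 174 144 134 121 109]
 [171 164 125 111 144 162 154 150 152 151 164 167 142 116 104 109 113]
 [174 168 118  83 107 132 141 147 149 140 137 119 105  99  96 109
[... 431 characters left out ...]
83  25  49]
 [ 77  74  74 114 162 100  50  54  50  98 175 112  39  50]
 [ 81  79  72 109 163  78  25  10   2  71 180 127  43  42]
 [ 78  71  61  91 168 112  34   4  44 123 168 102  44  44]
 [ 77  73  58  82 144 167 125 104 131 175 136  50  58  44]
 [ 77  75  80  83  85 155 155 152 150 136  77  52  89  45]
 [ 83  80  84 123 106  54  90  85  76  46  41  76  97  45]
 [ 78  80  84 119 125 100  97  80  52  75 118 107  81  56]
 [ 79  78  79  77 107 131 139 137 119 123 138  92  69  78]]
scene mouth proj for (.566,.0345) [[299.138  184.1505]] hole extents [296.4387 182.6271] [301.8402 185.6907]
top mouth proj for (.566,.0345) [[252.1437 185.6349]] hole extents [249.8324 183.3593] [254.4574 187.9133]
```

```bash
python3 -m pendant '[{"tx":-0.0005,"ty":-0.0025,"tz":0,"ax":0,"ay":0,"az":0,"claw":0.03},{"tx":0,"ty":0,"tz":0.004,"ax":0,"ay":0,"az":0,"claw":0.03},{"tx":0,"ty":0,"tz":0.004,"ax":0,"ay":0,"az":0,"claw":0.03},{"tx":0,"ty":0,"tz":0.004,"ax":0,"ay":0,"az":0,"claw":0.03},{"tx":0,"ty":0,"tz":0.003,"ax":0,"ay":0,"az":0,"claw":0.03}]'
python3 -m pendant '[{"tx":0,"ty":0,"tz":0.001,"ax":0,"ay":0,"az":0,"claw":0.03},{"tx":0,"ty":0,"tz":0.001,"ax":0,"ay":0,"az":0,"claw":0.03},{"tx":0,"ty":0,"tz":0.001,"ax":0,"ay":0,"az":0,"claw":0.03},{"tx":0,"ty":0,"tz":0.001,"ax":0,"ay":0,"az":0,"claw":0.03},{"tx":0,"ty":0,"tz":0,"ax":0,"ay":0,"az":0,"claw":0.03}]'
python3 - <<'E'
from h import *
for i in range(3):
    p=manip.camera("scene"); s=manip.get_state(); print(s["t"],s["tcp_pos"],s["wrist_force"],s["moment"])
cv2.imwrite("pics/s7.png",cv2.resize(p["image"][150:210,270:330],None,fx=9,fy=9,interpolation=2))
E
```

```text
t: 9.95
tcp_pos: [0.5633, 0.032, 0.2297]
tcp_rot: [[-0.004, 1.0, -0.0], [1.0, 0.004, 0.0], [0.0, -0.0, -1.0]]
wrist_force: [-0.3, -0.1, -0.3]
gripper_width: 0.399
t: 10.58
tcp_pos: [0.5634, 0.0319, 0.2261]
tcp_rot: [[-0.004, 1.0, -0.0], [1.0, 0.004, 0.0], [0.0, -0.0, -1.0]]
wrist_force: [0.4, 0.3, 0.3]
gripper_width: 0.399
10.625 [0.56343717 0.03192887 0.22615374] [-0.15879135  0.26416908 -1.25264856] [-0.04964187  0.00790231  0.04516573]
10.675 [0.56348859 0.03189582 0.22619971] [ 0.83286716 -0.87424747 -1.06590263] [-0.1054797   0.0468559   0.04913933]
10.725 [0.56347549 0.0318981  0.22620737] [-0.3782371   0.0119434  -0.58820136] [-0.05218154  0.03907072 -0.03801009]
```

View pics/s7.png

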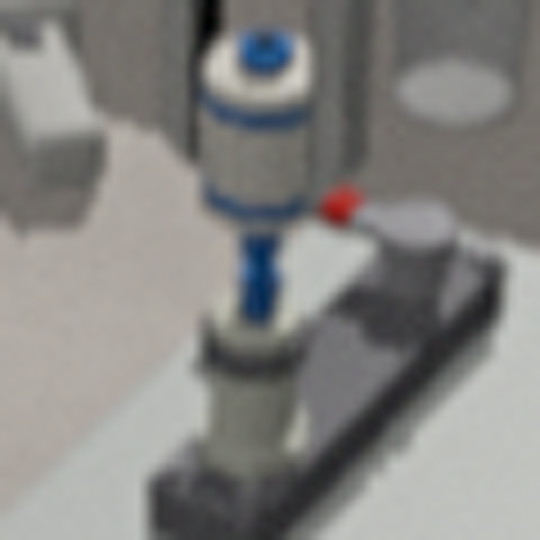

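The stem (crop (258,300)) is in the mouth and centred, with no contact force. Descending slowly.

```bash
for i in 1 2; do python3 -m pendant '[{"tx":0,"ty":0,"tz":0.001,"ax":0,"ay":0,"az":0,"claw":0.03},{"tx":0,"ty":0,"tz":0.001,"ax":0,"ay":0,"az":0,"claw":0.03},{"tx":0,"ty":0,"tz":0.001,"ax":0,"ay":0,"az":0,"claw":0.03},{"tx":0,"ty":0,"tz":0.001,"ax":0,"ay":0,"az":0,"claw":0.03},{"tx":0,"ty":0,"tz":0.001,"ax":0,"ay":0,"az":0,"claw":0.03}]' | grep -E 'tcp_pos|force'; done
```

```text
tcp_pos: [0.5629, 0.0318, 0.2208]
wrist_force: [-2.3, -2.0, 0.1]
tcp_pos: [0.5629, 0.0319, 0.2165]
wrist_force: [-6.7, -0.4, 3.9]
```

```bash
python3 -m pendant '[{"tx":0,"ty":-0.0005,"tz":0,"ax":0,"ay":0,"az":0,"claw":0.03},{"tx":0,"ty":-0.0005,"tz":0,"ax":0,"ay":0,"az":0,"claw":0.03},{"tx":0,"ty":0,"tz":0,"ax":0,"ay":0,"az":0,"claw":0.03},{"tx":0,"ty":0,"tz":0,"ax":0,"ay":0,"az":0,"claw":0.03},{"tx":0,"ty":0,"tz":0,"ax":0,"ay":0,"az":0,"claw":0.03}]' | grep -E 'tcp_pos|force'; cat > f.py <<'E'
from h import *
F=[]
for i in range(4): manip.camera("top"); s=manip.get_state(); F.append(np.r_[s["wrist_force"],s["moment"],s["tcp_pos"]])
np.set_printoptions(precision=4,suppress=True); print(s["t"],np.mean(F,0))
E
python3 f.py
```

```text
tcp_pos: [0.5625, 0.0319, 0.2163]
wrist_force: [-3.9, -0.4, 1.9]
12.8 [-4.0077 -0.9895  2.294  -0.1639  1.0563 -0.0032  0.5625  0.0319  0.2163]
```

```bash
python3 -m pendant '[{"tx":-0.0003,"ty":-0.0007,"tz":0,"ax":0,"ay":0,"az":0,"claw":0.03},{"tx":0,"ty":-0.0007,"tz":0,"ax":0,"ay":0,"az":0,"claw":0.03},{"tx":0,"ty":0,"tz":0.001,"ax":0,"ay":0,"az":0,"claw":0.03},{"tx":0,"ty":0,"tz":0.001,"ax":0,"ay":0,"az":0,"claw":0.03},{"tx":0,"ty":0,"tz":0,"ax":0,"ay":0,"az":0,"claw":0.03}]' | grep -E 'tcp_pos|force'; python3 f.py
```

```text
tcp_pos: [0.5613, 0.0316, 0.2143]
wrist_force: [-1.7, -0.4, 2.3]
13.625 [-1.577   0.4163  2.3617 -0.0554  0.4561  0.0075  0.5613  0.0316  0.2143]
```

```bash
for i in 1 2; do python3 -m pendant '[{"tx":0,"ty":-0.0003,"tz":0.0006,"ax":0,"ay":0,"az":0,"claw":0.03},{"tx":0,"ty":0,"tz":0.0006,"ax":0,"ay":0,"az":0,"claw":0.03},{"tx":0,"ty":0,"tz":0.0006,"ax":0,"ay":0,"az":0,"claw":0.03},{"tx":0,"ty":0,"tz":0.0006,"ax":0,"ay":0,"az":0,"claw":0.03},{"tx":0,"ty":0,"tz":0.0006,"ax":0,"ay":0,"az":0,"claw":0.03}]' | grep -E 'tcp_pos|force'; python3 f.py; done
```

```text
tcp_pos: [0.5612, 0.0315, 0.2109]
wrist_force: [1.7, -0.2, 2.5]
14.45 [ 3.3307 -0.4527  0.1479 -0.1071 -0.6795  0.008   0.5611  0.0316  0.2108]
tcp_pos: [0.561, 0.0315, 0.2086]
wrist_force: [5.1, 0.6, 3.3]
15.275 [ 5.5353 -0.0733  2.2737 -0.0603 -1.2778  0.0004  0.561   0.0315  0.2084]
```

```bash
python3 -m pendant '[{"tx":0,"ty":0.0008,"tz":0.0004,"ax":0,"ay":0,"az":0,"claw":0.03},{"tx":0,"ty":0,"tz":0.0004,"ax":0,"ay":0,"az":0,"claw":0.03},{"tx":0,"ty":0,"tz":0.0004,"ax":0,"ay":0,"az":0,"claw":0.03},{"tx":0,"ty":0,"tz":0.0004,"ax":0,"ay":0,"az":0,"claw":0.03},{"tx":0,"ty":0,"tz":0.0004,"ax":0,"ay":0,"az":0,"claw":0.03}]' | grep -E 'tcp_pos|force'; python3 f.py
```

```text
tcp_pos: [0.5612, 0.0316, 0.2061]
wrist_force: [3.1, -0.2, 3.4]
16.1 [ 4.1912  0.338   1.3123 -0.1121 -0.8594 -0.037   0.5611  0.0316  0.206 ]
```

```bash
python3 -m pendant '[{"tx":0,"ty":0.0003,"tz":0.0004,"ax":0,"ay":0,"az":0,"claw":0.03},{"tx":0,"ty":0,"tz":0.0004,"ax":0,"ay":0,"az":0,"claw":0.03},{"tx":0,"ty":0,"tz":0.0004,"ax":0,"ay":0,"az":0,"claw":0.03},{"tx":0,"ty":0,"tz":0.0004,"ax":0,"ay":0,"az":0,"claw":0.03},{"tx":0,"ty":0,"tz":0.0004,"ax":0,"ay":0,"az":0,"claw":0.03}]' | grep -E 'tcp_pos|force'; python3 f.py
```

```text
tcp_pos: [0.5612, 0.0317, 0.2039]
wrist_force: [1.5, -0.2, 2.7]
16.925 [ 1.4629  0.001   1.1709 -0.0781 -0.295   0.0094  0.5612  0.0316  0.2039]
```

```bash
python3 -m pendant '[{"tx":0,"ty":0,"tz":0.0004,"ax":0,"ay":0,"az":0,"claw":0.03},{"tx":0,"ty":0,"tz":0.0004,"ax":0,"ay":0,"az":0,"claw":0.03},{"tx":0,"ty":0,"tz":0.0004,"ax":0,"ay":0,"az":0,"claw":0.03},{"tx":0,"ty":0,"tz":0.0004,"ax":0,"ay":0,"az":0,"claw":0.03},{"tx":0,"ty":0,"tz":0.0004,"ax":0,"ay":0,"az":0,"claw":0.03}]' | grep -E 'tcp_pos|force'; python3 f.py
```

```text
tcp_pos: [0.5613, 0.0316, 0.202]
wrist_force: [0.4, -0.2, 1.7]
17.75 [-0.1699 -0.3918  0.6046 -0.0358  0.0438 -0.0257  0.5613  0.0316  0.2018]
```

```bash
python3 -m pendant '[{"tx":0,"ty":0,"tz":0.0004,"ax":0,"ay":0,"az":0,"claw":0.03},{"tx":0,"ty":0,"tz":0.0004,"ax":0,"ay":0,"az":0,"claw":0.03},{"tx":0,"ty":0,"tz":0.0004,"ax":0,"ay":0,"az":0,"claw":0.03},{"tx":0,"ty":0,"tz":0.0004,"ax":0,"ay":0,"az":0,"claw":0.03},{"tx":0,"ty":0,"tz":0.0004,"ax":0,"ay":0,"az":0,"claw":0.03}]' | grep -E 'tcp_pos|force'; python3 f.py
```

```text
tcp_pos: [0.5614, 0.0316, 0.2]
wrist_force: [-1.4, 0.4, 1.3]
18.575 [-1.2495  0.4528  0.1035 -0.0439  0.4118 -0.0309  0.5614  0.0316  0.1999]
```

```bash
python3 -m pendant '[{"tx":0,"ty":-0.0003,"tz":0.0004,"ax":0,"ay":0,"az":0,"claw":0.03},{"tx":0,"ty":0,"tz":0.0004,"ax":0,"ay":0,"az":0,"claw":0.03},{"tx":0,"ty":0,"tz":0.0004,"ax":0,"ay":0,"az":0,"claw":0.03},{"tx":0,"ty":0,"tz":0.0004,"ax":0,"ay":0,"az":0,"claw":0.03},{"tx":0,"ty":0,"tz":0.0004,"ax":0,"ay":0,"az":0,"claw":0.03}]' | grep -E 'tcp_pos|force'; python3 f.py
```

```text
tcp_pos: [0.5614, 0.0316, 0.1982]
wrist_force: [0.2, -0.6, 0.0]
19.4 [ 0.5797  0.1304 -0.8567 -0.049  -0.0593  0.0195  0.5614  0.0316  0.1982]
```

```bash
python3 -m pendant '[{"tx":0,"ty":0,"tz":0.0004,"ax":0,"ay":0,"az":0,"claw":0.03},{"tx":0,"ty":0,"tz":0.0004,"ax":0,"ay":0,"az":0,"claw":0.03},{"tx":0,"ty":0,"tz":0.0004,"ax":0,"ay":0,"az":0,"claw":0.03},{"tx":0,"ty":0,"tz":0.0004,"ax":0,"ay":0,"az":0,"claw":0.03},{"tx":0,"ty":0,"tz":0.0004,"ax":0,"ay":0,"az":0,"claw":0.03}]' | grep -E 'tcp_pos|force'; python3 f.py
```

```text
tcp_pos: [0.5615, 0.0316, 0.1973]
wrist_force: [-2.1, 0.3, 6.4]
20.225 [-1.4513  0.2186  5.8159 -0.0098  0.4871 -0.0015  0.5615  0.0316  0.1973]
```

```bash
python3 -m pendant '[{"tx":0,"ty":-0.0003,"tz":0.0003,"ax":0,"ay":0,"az":0,"claw":0.03},{"tx":0,"ty":0,"tz":0.0003,"ax":0,"ay":0,"az":0,"claw":0.03},{"tx":0,"ty":0,"tz":0.0003,"ax":0,"ay":0,"az":0,"claw":0.03},{"tx":0,"ty":0,"tz":0,"ax":0,"ay":0,"az":0,"claw":0.03},{"tx":0,"ty":0,"tz":0,"ax":0,"ay":0,"az":0,"claw":0.03}]' | grep -E 'tcp_pos|force'; python3 f.py
```

```text
tcp_pos: [0.5615, 0.0316, 0.1973]
wrist_force: [-1.8, 1.1, 8.9]
21.05 [-3.0282  0.329   8.8121  0.0242  0.7128 -0.0135  0.5615  0.0316  0.1973]
```

Firmly on the stop: the load fell to zero around reading 0.198, then climbed to 9 N with no further travel. Now the tug, in small steps.

```bash
python3 -m pendant '[{"tx":0,"ty":-0.0003,"tz":-0.001,"ax":0,"ay":0,"az":0,"claw":0.03},{"tx":0,"ty":0,"tz":-0.001,"ax":0,"ay":0,"az":0,"claw":0.03},{"tx":0,"ty":0,"tz":-0.001,"ax":0,"ay":0,"az":0,"claw":0.03},{"tx":0,"ty":0,"tz":-0.001,"ax":0,"ay":0,"az":0,"claw":0.03},{"tx":0,"ty":0,"tz":-0.0005,"ax":0,"ay":0,"az":0,"claw":0.03}]' | grep -E 'tcp_pos|force'; python3 f.py
```

```text
tcp_pos: [0.5611, 0.0316, 0.1991]
wrist_force: [6.5, -0.7, -5.3]
21.875 [ 6.499   0.2143 -4.0907 -0.1016 -1.3788 -0.0113  0.5611  0.0315  0.1991]
```

```bash
python3 -m pendant '[{"tx":0,"ty":0.0004,"tz":-0.0005,"ax":0,"ay":0,"az":0,"claw":0.03},{"tx":0,"ty":0.0004,"tz":-0.0004,"ax":0,"ay":0,"az":0,"claw":0.03},{"tx":0,"ty":0,"tz":-0.0003,"ax":0,"ay":0,"az":0,"claw":0.03},{"tx":0,"ty":0,"tz":0,"ax":0,"ay":0,"az":0,"claw":0.03},{"tx":0,"ty":0,"tz":0,"ax":0,"ay":0,"az":0,"claw":0.03}]' | grep -E 'tcp_pos|force'; python3 f.py
```

```text
tcp_pos: [0.5612, 0.0316, 0.1992]
wrist_force: [6.4, -0.3, -7.6]
22.7 [ 5.8732 -0.1567 -7.3588 -0.1602 -1.3434  0.0086  0.5612  0.0316  0.1993]
```

```bash
python3 -m pendant '[{"tx":0,"ty":0.0003,"tz":-0.0004,"ax":0,"ay":0,"az":0,"claw":0.03},{"tx":0,"ty":0.0003,"tz":-0.0004,"ax":0,"ay":0,"az":0,"claw":0.03},{"tx":0,"ty":0,"tz":-0.0003,"ax":0,"ay":0,"az":0,"claw":0.03},{"tx":0,"ty":0,"tz":0,"ax":0,"ay":0,"az":0,"claw":0.03},{"tx":0,"ty":0,"tz":0,"ax":0,"ay":0,"az":0,"claw":0.03}]' | grep -E 'tcp_pos|force'; python3 f.py
```

```text
tcp_pos: [0.5612, 0.0316, 0.1993]
wrist_force: [6.1, -0.5, -10.1]
23.525 [ 6.3579 -0.4638 -9.7208 -0.1986 -1.3518  0.0053  0.5612  0.0316  0.1994]
```

Held with ~10 N of tug. Unload, then open.

```bash
python3 -m pendant '[{"tx":0,"ty":0.0004,"tz":0.001,"ax":0,"ay":0,"az":0,"claw":0.03},{"tx":0,"ty":0.0004,"tz":0.001,"ax":0,"ay":0,"az":0,"claw":0.03},{"tx":0,"ty":0.0002,"tz":0.001,"ax":0,"ay":0,"az":0,"claw":0.03},{"tx":0,"ty":0,"tz":0.0005,"ax":0,"ay":0,"az":0,"claw":0.03},{"tx":0,"ty":0,"tz":0,"ax":0,"ay":0,"az":0,"claw":0.03}]' | grep -E 'tcp_pos|force'; python3 f.py
```

```text
tcp_pos: [0.5627, 0.0317, 0.1988]
wrist_force: [-2.2, 0.2, -0.1]
24.35 [-2.499   0.0611  0.0515 -0.0458  0.585  -0.0025  0.5627  0.0317  0.1987]
```

```bash
python3 -m pendant '[{"tx":0,"ty":0,"tz":0,"ax":0,"ay":0,"az":0,"claw":0.062},{"tx":0,"ty":0,"tz":0,"ax":0,"ay":0,"az":0,"claw":0.062},{"tx":0,"ty":0,"tz":0,"ax":0,"ay":0,"az":0,"claw":0.062},{"tx":0,"ty":0,"tz":0,"ax":0,"ay":0,"az":0,"claw":0.062},{"tx":0,"ty":0,"tz":0,"ax":0,"ay":0,"az":0,"claw":0.062}]'; python3 c.py
```

```text
t: 24.98
tcp_pos: [0.5631, 0.0316, 0.1986]
tcp_rot: [[-0.004, 1.0, 0.0], [1.0, 0.004, -0.0], [-0.0, 0.0, -1.0]]
wrist_force: [1.2, -0.1, 0.7]
gripper_width: 0.662
[0.5631 0.0316 0.1986] [-0.4    -0.6182 -0.3734]
filter_tip 0.9 [189.1 280.3] [ 0.5189 -0.3725  0.1543]
filter_tip 0.87 [297.3 193.6] [0.5629 0.0308 0.1543]
filter_tip 0.68 [189.9 319.7] [ 0.5899 -0.4475  0.1543]
filter_mid 0.77 [209.3 244.4] [ 0.5374 -0.3137  0.2233]
filter_mid 0.76 [185.4 299.3] [ 0.595  -0.4503  0.2233]
filter_mid 0.74 [281.4 333. ] [ 0.7844 -0.4179  0.2233]
coupling_mouth 0.75 [301.1 182.8] [0.5675 0.0432 0.186 ]
coupling_mouth 0.68 [275.6 157.4] [0.4306 0.1254 0.186 ]
coupling 0.65 [296.1 200.7] [0.5636 0.0232 0.134 ]
exp tip px [[297.5205 193.4711]
 [299.138  184.1505]
 [298.7532 198.932 ]]
```

```bash
python3 -m pendant '[{"tx":0,"ty":0,"tz":-0.03,"ax":0,"ay":0,"az":0,"claw":0.062},{"tx":0,"ty":0,"tz":-0.04,"ax":0,"ay":0,"az":0,"claw":0.062},{"tx":0,"ty":0,"tz":-0.03,"ax":0,"ay":0,"az":0,"claw":0.062},{"tx":0.02,"ty":-0.03,"tz":0,"ax":0,"ay":0,"az":0,"claw":0.0},{"tx":0.02,"ty":-0.04,"tz":0,"ax":0,"ay":0,"az":0,"claw":0.0}]'
python3 - <<'E'
from h import *
np.set_printoptions(precision=4,suppress=True)
for c in("scene","top"):
    p=manip.camera(c)
    for nm,im in(("start",cv2.imread(f"pics/{c}0.png")),("now",p["image"])):
        im=im.astype(int); red=(im[...,2]-im[...,1]>60)&(im[...,2]-im[...,0]>60)
        u=proj(p,[.51,.142,.1525])[0]; vv,uu=np.nonzero(red); k=np.hypot(uu-u[0],vv-u[1])<22
        if k.sum()<6: print(c,nm,"few",k.sum()); continue
        W=np.array([atz(p,q,.1575) for q in zip(uu[k].astype(float),vv[k].astype(float))])
        m=W[:,:2].mean(0); U,S,V=np.linalg.svd(W[:,:2]-m,full_matrices=False); q=(W[:,:2]-m)@V[0]
        print(c,nm,k.sum(),"mean",m,"dir",V[0],"ext",q.min(),q.max())
    # manifold / cylinder grey depth
    if c=="scene":
        cv2.imwrite("pics/s8.png",cv2.resize(p["image"][130:220,260:350],None,fx=6.5,fy=6.5,interpolation=2))
    for n,z in(("valve_axis",.1525),("lever_end",.1525),("tank",0),("filter_tip",.154)):
        for m in manip.mark_of(p,n)[:2]: print(n,round(m["score"],2),np.round(m["at"],1),atz(p,m["at"],z))
E
```

```text
t: 25.85
tcp_pos: [0.4925, 0.0715, 0.299]
tcp_rot: [[-0.003, 1.0, 0.001], [1.0, 0.003, 0.0], [0.0, 0.001, -1.0]]
wrist_force: [0.3, -0.0, 0.5]
gripper_width: 0.486
scene start 50 mean [0.5193 0.1401] dir [ 0.9997 -0.0255] ext -0.02256808611263172 0.021061239336061497
scene now 12 mean [0.5358 0.141 ] dir [ 0.3045 -0.9525] ext -0.007226952386325903 0.010892784696708822
valve_axis 0.87 [314.6 172. ] [0.5515 0.1599 0.1525]
valve_axis 0.54 [310.4 226.4] [ 0.6612 -0.0746  0.1525]
lever_end 0.55 [316.6 160. ] [0.5237 0.2273 0.1525]
lever_end 0.38 [316.2 175.2] [0.564  0.1463 0.1525]
tank 0.57 [312.8 225. ] [ 0.5871  0.094  -0.    ]
filter_tip 0.87 [213.1 259.7] [ 0.5238 -0.2968  0.154 ]
filter_tip 0.66 [189.4 318.6] [ 0.5871 -0.446   0.154 ]
top start 66 mean [0.516  0.1433] dir [-0.9984  0.0565] ext -0.023140417074205406 0.02107142285421016
top now 41 mean [0.5087 0.1449] dir [-0.997  -0.0771] ext -0.01693535743152124 0.014275665401478753
valve_axis 0.89 [220.6 190.1] [0.5598 0.1417 0.1525]
```

View pics/s8.png

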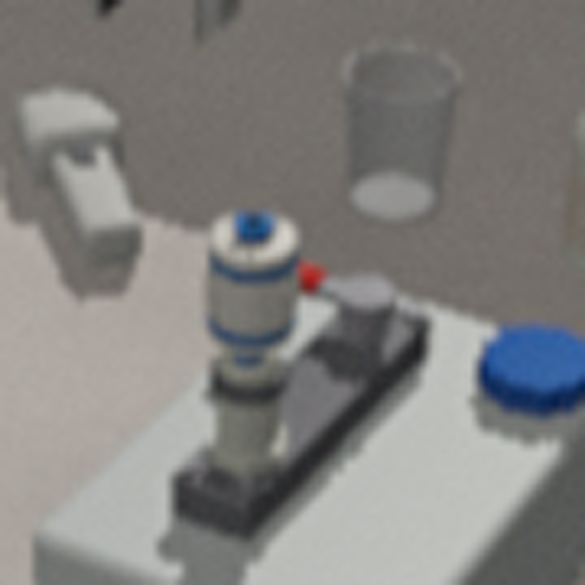

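The view shows the filter upright in the coupling (crop (250,330)), let go, with the red lever (crop (312,275)) still crosswise. Moving to the lever's coupling side with the fingers shut.

```bash
python3 -m pendant '[{"tx":0.045,"ty":0.018,"tz":0,"ax":0,"ay":0,"az":0,"claw":0.0},{"tx":0,"ty":0,"tz":0.03,"ax":0,"ay":0,"az":0,"claw":0.0},{"tx":0,"ty":0,"tz":0.05,"ax":0,"ay":0,"az":0,"claw":0.0},{"tx":0,"ty":0,"tz":0.05,"ax":0,"ay":0,"az":0,"claw":0.0},{"tx":0,"ty":0,"tz":0,"ax":0,"ay":0,"az":0,"claw":0.0}]'
python3 - <<'E'
from h import *
np.set_printoptions(precision=4,suppress=True)
p=manip.camera("scene"); t=manip.get_state()["tcp_pos"]; print(t)
cv2.imwrite("pics/s9.png",cv2.resize(p["image"][130:220,260:350],None,fx=6.5,fy=6.5,interpolation=2))
E
```

```text
t: 26.98
tcp_pos: [0.5079, 0.1162, 0.1644]
tcp_rot: [[-0.004, 1.0, -0.009], [1.0, 0.004, -0.0], [-0.0, -0.009, -1.0]]
wrist_force: [0.6, 0.6, -0.1]
gripper_width: 0.008
[0.5101 0.1162 0.1677]
```

View pics/s9.png

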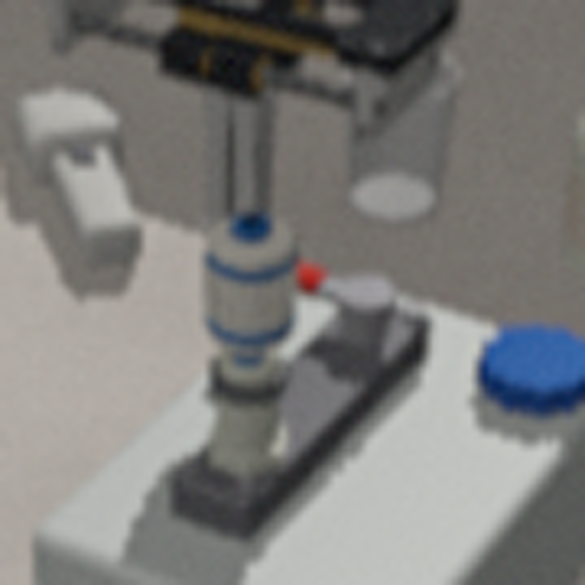

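The fingers are behind the filter, on the lever's near side. Going down 40 mm, watching the force.

```bash
python3 -m pendant '[{"tx":0,"ty":0,"tz":0.015,"ax":0,"ay":0,"az":0,"claw":0.0},{"tx":0,"ty":0,"tz":0.015,"ax":0,"ay":0,"az":0,"claw":0.0},{"tx":0,"ty":0,"tz":0.009,"ax":0,"ay":0,"az":0,"claw":0.0},{"tx":0.004,"ty":0,"tz":0,"ax":0,"ay":0,"az":0,"claw":0.0},{"tx":0.004,"ty":0,"tz":0,"ax":0,"ay":0,"az":0,"claw":0.0}]'; python3 f.py
```

```text
t: 27.65
tcp_pos: [0.511, 0.1247, 0.1299]
tcp_rot: [[-0.004, 1.0, 0.001], [1.0, 0.004, 0.0], [0.0, 0.001, -1.0]]
wrist_force: [0.1, -0.6, 1.0]
gripper_width: 0.006
27.85 [ 0.1866 -0.0752  0.0922 -0.0382  0.0692  0.0186  0.511   0.1248  0.1301]
```

```bash
python3 -m pendant '[{"tx":0.004,"ty":-0.001,"tz":0,"ax":0,"ay":0,"az":0,"claw":0.0},{"tx":0.005,"ty":-0.001,"tz":0,"ax":0,"ay":0,"az":0,"claw":0.0},{"tx":0.005,"ty":-0.001,"tz":0,"ax":0,"ay":0,"az":0,"claw":0.0},{"tx":0.005,"ty":-0.001,"tz":0,"ax":0,"ay":0,"az":0,"claw":0.0},{"tx":0.005,"ty":0,"tz":0,"ax":0,"ay":0,"az":0,"claw":0.0}]'; python3 f.py
```

```text
t: 28.48
tcp_pos: [0.5063, 0.1487, 0.1294]
tcp_rot: [[-0.004, 1.0, -0.001], [1.0, 0.004, -0.0], [-0.0, -0.001, -1.0]]
wrist_force: [0.2, -2.7, 0.1]
gripper_width: 0.006
28.675 [-0.2035 -0.6789  0.0168 -0.165   0.0517 -0.0251  0.5062  0.1491  0.1294]
```

```bash
python3 -m pendant '[{"tx":0.006,"ty":0.0,"tz":0,"ax":0,"ay":0,"az":0,"claw":0.0},{"tx":0.006,"ty":0.002,"tz":0,"ax":0,"ay":0,"az":0,"claw":0.0},{"tx":0.005,"ty":0.003,"tz":0,"ax":0,"ay":0,"az":0,"claw":0.0},{"tx":0.005,"ty":0.003,"tz":0,"ax":0,"ay":0,"az":0,"claw":0.0},{"tx":0.004,"ty":0.003,"tz":0,"ax":0,"ay":0,"az":0,"claw":0.0}]'; python3 -m pendant '[{"tx":0.004,"ty":0.004,"tz":0,"ax":0,"ay":0,"az":0,"claw":0.0},{"tx":0.004,"ty":0.005,"tz":0,"ax":0,"ay":0,"az":0,"claw":0.0},{"tx":0.004,"ty":0.005,"tz":0,"ax":0,"ay":0,"az":0,"claw":0.0},{"tx":0.004,"ty":0.005,"tz":0,"ax":0,"ay":0,"az":0,"claw":0.0},{"tx":0.003,"ty":0.005,"tz":0,"ax":0,"ay":0,"az":0,"claw":0.0}]'; python3 f.py
```

```text
t: 29.3
tcp_pos: [0.5175, 0.1749, 0.1294]
tcp_rot: [[-0.004, 1.0, -0.001], [1.0, 0.004, 0.0], [0.0, -0.001, -1.0]]
wrist_force: [-0.4, -2.3, 0.6]
gripper_width: 0.006
t: 29.92
tcp_pos: [0.5417, 0.1939, 0.1295]
tcp_rot: [[-0.004, 1.0, -0.0], [1.0, 0.004, 0.0], [0.0, -0.0, -1.0]]
wrist_force: [-2.7, -1.3, 0.3]
gripper_width: 0.009
30.125 [ 0.0438  0.0301  0.0393 -0.0434  0.0717  0.0099  0.5421  0.194   0.1297]
```

Now press on in +x until the end stop is felt.

```bash
python3 -m pendant '[{"tx":0,"ty":0.002,"tz":0,"ax":0,"ay":0,"az":0,"claw":0.0},{"tx":0,"ty":0.001,"tz":0,"ax":0,"ay":0,"az":0,"claw":0.0},{"tx":0,"ty":0.001,"tz":0,"ax":0,"ay":0,"az":0,"claw":0.0},{"tx":0,"ty":0.0,"tz":0,"ax":0,"ay":0,"az":0,"claw":0.0},{"tx":0,"ty":0,"tz":0,"ax":0,"ay":0,"az":0,"claw":0.0}]'; python3 f.py
```

```text
t: 30.75
tcp_pos: [0.544, 0.1939, 0.1296]
tcp_rot: [[-0.004, 1.0, -0.003], [1.0, 0.004, 0.0], [0.0, -0.003, -1.0]]
wrist_force: [-7.0, 2.1, 4.6]
gripper_width: 0.005
30.95 [-6.6847  1.1172  4.4821  0.1731  1.2546 -0.0106  0.5441  0.1939  0.1296]
```

```bash
python3 -m pendant '[{"tx":0,"ty":-0.015,"tz":0,"ax":0,"ay":0,"az":0,"claw":0.0},{"tx":0,"ty":-0.025,"tz":0,"ax":0,"ay":0,"az":0,"claw":0.0},{"tx":0,"ty":-0.03,"tz":-0.03,"ax":0,"ay":0,"az":0,"claw":0.0},{"tx":0,"ty":-0.03,"tz":-0.05,"ax":0,"ay":0,"az":0,"claw":0.0},{"tx":0,"ty":-0.02,"tz":-0.05,"ax":0,"ay":0,"az":0,"claw":0.0}]'
cat > e.py <<'E'
from h import *
np.set_printoptions(precision=4,suppress=True)
for c in("scene","top"):
    p=manip.camera(c)
    im=p["image"].astype(int); red=(im[...,2]-im[...,1]>60)&(im[...,2]-im[...,0]>60)
    u=proj(p,[.56,.19,.1525])[0]; vv,uu=np.nonzero(red); k=np.hypot(uu-u[0],vv-u[1])<16
    if k.sum()<6: print(c,"few",k.sum())
    else:
        W=np.array([atz(p,q,.1575) for q in zip(uu[k].astype(float),vv[k].astype(float))])
        m=W[:,:2].mean(0); U,S,V=np.linalg.svd(W[:,:2]-m,full_matrices=False)
        print(c,k.sum(),"mean",m,"dir",V[0],"angle from +y deg",np.degrees(np.arctan2(V[0][0],V[0][1])))
    x=(150,235,170,290) if c=="top" else None
    cv2.imwrite(f"pics/e_{c}.png",p["image"])
a=cv2.imread("pics/e_top.png")[165:215,195:275]; b=cv2.imread("pics/e_scene.png")[135:215,270:350]
cv2.imwrite("pics/e.png",np.hstack([cv2.resize(a,(400,250),interpolation=2),cv2.resize(b,(390,390),interpolation=2)[:250]])) 
E
python3 e.py
```

```text
t: 31.58
tcp_pos: [0.4238, 0.1928, 0.2605]
tcp_rot: [[-0.004, 1.0, 0.001], [1.0, 0.004, -0.0], [-0.0, 0.001, -1.0]]
wrist_force: [-0.3, 0.7, 0.5]
gripper_width: 0.007
scene 45 mean [0.5668 0.188 ] dir [ 0.0725 -0.9974] angle from +y deg 175.84205882955646
top 58 mean [0.565  0.1872] dir [-0.0705 -0.9975] angle from +y deg -175.9573474540002
```

View pics/e.png

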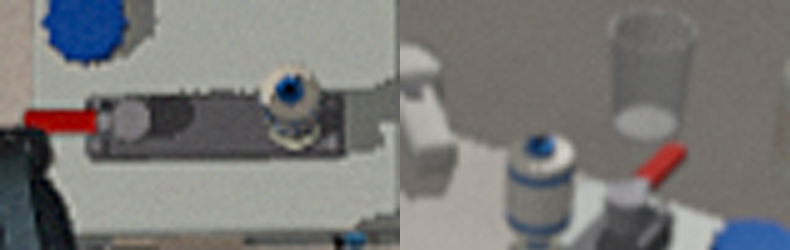

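The lever (crop (60,120)) lies in line with the manifold against its stop. The filter (crop (290,90)) stands upright in the coupling, and the arm is clear. Handing in.

```bash
python3 -m pendant '[{"tx":0,"ty":0,"tz":0,"ax":0,"ay":0,"az":0,"claw":0.0},{"tx":0,"ty":0,"tz":0,"ax":0,"ay":0,"az":0,"claw":0.0},{"tx":0,"ty":0,"tz":0,"ax":0,"ay":0,"az":0,"claw":0.0},{"tx":0,"ty":0,"tz":0,"ax":0,"ay":0,"az":0,"claw":0.0},{"tx":0,"ty":0,"tz":0,"ax":0,"ay":0,"az":0,"claw":0.0}]' && python3 -c "
from cell import manip
print(manip.close_job())"
```

```text
t: 32.3
tcp_pos: [0.4254, 0.193, 0.2592]
tcp_rot: [[-0.004, 1.0, -0.001], [1.0, 0.004, -0.0], [-0.0, -0.001, -1.0]]
wrist_force: [0.4, -0.1, 0.4]
gripper_width: 0.001
the job is handed in; nothing more can be done
None
```

I fitted the new filter in the coupling, proved the lock with a tug, let go, then opened the vent valve. I handed the job in at about 32 s; no verdict was reported.

- **Insertion:** I pushed in steps of 1 mm or less. The load fell to zero at the click, then rose to about 9 N on the stop with no further travel. Side force peaked near 7 N and I corrected for it.
- **Tug:** The filter moved up about 1.8 mm, then held firm at about 10 N. After release it stood upright.
- **Valve:** I swung the lever until it met its end stop at about 7 N. The two cameras put it at +4° and −4° from in line with the manifold, so it averages in line. The robot was clear of everything at hand-in.

**Disagreement:** The reported tool height did not match the pictures. By depth, the fingertips were about 13 mm above the TCP reading, where the given tool length puts them 25 mm below it. I took all heights from the camera and from contact instead.

**Not checked:** I did not measure the bystanders' positions at the end. I saw no unexpected contact forces, and the later crops showed none of them disturbed.

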